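Stack the watch parts cases

ROBOT

A 7-joint arm with a two-finger parallel gripper is mounted at the origin on the work surface. World frame = base frame: x ahead of the robot, y to its left, z up, the work surface at z = 0. Lengths are in m, angles in rad, forces in N, time in s.
With the tool pointing down it reaches from about 0.425 to 0.925 m from the base axis. Payload 6.8 kg.
Tool frame: the origin (TCP) lies midway between the tips of the shut fingers; the grasp point (between the pads) lies 19 mm behind it (r.grip_point_offset is the distance from the TCP to the grasp point, in m); z points along the fingers, y is the line along which they close (so a half turn about z gives the same grasp; the last joint's range is limited). The gripper opens to 85 mm and grips with 20 to 120 N. Pads are 22 mm wide; open, the fingers measure 114 mm over their backs; the gripper's body (76 mm by 85 mm) begins 54 mm behind the grasp point. The pads swing forward as they close: fully open they stand 13 mm farther back than shut.
Start: joints at [1.174, 0.477, 0.022, 1.555, -0.011, 1.109, -0.083], TCP at [0.192, -0.647, 0.231] pointing down, gripper open.
Joint ranges: [-2.96, 2.96], [-0.34, 2.1], [-1.41, 1.46], [0.24, 2.44], [-1.37, 4.51], [0.17, 1.92], [-2.96, 2.96]. Speed limits (rad/s): [2.39, 2.39, 3.14, 3.14, 3.14, 3.14, 3.14].

INTERFACE

Orientations are given as a rotation vector (axis times angle).
In Python, from plant import r, hand, solver, capture, ticket, telemetry gives the robot as it stands. Calls block until the motion is done:
- r.move_ptp(position, orientation): joint-space move of the TCP to a pose.
- r.move_l(position, rot=None, speed=0.15): straight line of the TCP; rot=None keeps the orientation; speed is the mean speed in m/s.
- r.movej(angles): joint-space move.
- hand.grip(opening, grasp_force=None): opening from 0.0 (shut) to 1.0 (fully open); grasp_force is the grip in N (None keeps the last); returns when the fingers have stopped.
- r.sleep(seconds).
- solver.solve_ik(position, orientation): joint angles nearest the present ones, or None.
- capture(name): name is "scene" or "top" or "wrist"; returns a dict with "image" (420x560x3 uint8, red, green, blue), "depth" (420x560 float32, m along the optical axis (not along the pixel's ray), 0 where there is no reading), "camera_matrix" (3x3 intrinsics, pixels), "world_from_camera" (4x4, takes a point from camera to world coordinates). Camera axes: x right, y up, looking along -z (the intrinsics and any distortion apply to the point x, -y, -z); pixel columns grow to the right and rows downward; lengths in m; the calibration is good to about 2 mm. The wrist camera is an equidistant fisheye: a pixel r from the principal point sees the ray r / f radians off the axis. A picture is of the moment at which its call begins.
A pose or a line that the arm cannot do raises r.MotionError and nothing moves.
- ticket.finish_job(): hands the job in; it is judged then, once.
Readings, each from a call of its own:
- telemetry.current_time(): time.
- telemetry.current_qpos(): joint angles.
- telemetry.current_qvel(): joint speeds.
- telemetry.current_effort(): joint torques, N m.
- telemetry.current_tcp_pos(): TCP position.
- telemetry.current_orientation(): TCP orientation.
- telemetry.current_force(): force on the tool from outside, world axes, zero at the start.
- telemetry.current_torque(): the same for the moment, N m.
- telemetry.current_finger_gap(): opening from 0.0 (shut) to 1.0 (fully open).
- telemetry.current_finger_force(): force on a finger pad.
Only numpy, scipy, OpenCV 4.12 (cv2) and the standard library are available. Lean on these libraries where they do the work, as an engineer would, in place of code of your own. Each camera call takes 0.05 s, during which the arm holds its last target. There are 200 camera calls.

TASK

First clear the bronze spring bar tool off the mahogany case and lay it flat and lengthwise in the tool tray. Then stack the other two cases on the mahogany case where it stands, larger first: blue on mahogany, then yellow on blue, each set down without dropping it, upright, centred and with its long sides parallel to those of the case below. Do not disturb the screwdriver stand, the movement holder or the glass-domed watch.

Things in the scene. Friction and masses are not known exactly. Their poses are not given: they have to be found in the camera images.
- springtool_center (a point): Bronze spring bar tool lying on the mahogany case's lid; square 14 x 14 mm handle 84 mm long in the middle, a thin round steel end on both sides (fork at +x, pin at -x), 140 mm long overall, about 130 g. The point is the middle of the handle, half-way up (7 mm above what it lies on), also its centre of mass to a few mm. x runs along the tool, z up.
- tray: Wooden tool tray with green lining, fixed to the bench, 200 mm (its x) by 120 mm (its y). Origin at the centre of its underside, on the bench; z up. The lined floor is 6 mm above the bench, the lip round it 6 mm wide and 12 mm above the bench; inside 188 x 108 mm. It is open above.
- bigcase_center (a point): Mahogany parts case with brass corners, the largest; loose, about 0.9 kg, stands on the bench with the spring bar tool on its lid. 160 mm (its x) by 110 mm (its y) by 40 mm high, flat lid 40 mm above the bench. The point is its centre, 20 mm up; z up.
- midcase_center (a point): Blue parts case, the middle one, loose on the bench. 112 mm (its x) by 62 mm (its y) by 40 mm high, flat lid, roughly 0.2 to 0.4 kg; grasp it across its 62 mm width. The point is its centre, 20 mm above its underside; z up.
- smallcase_center (a point): Yellow parts case, the smallest, loose on the bench. 68 mm (its x) by 36 mm (its y) by 36 mm high, flat lid, roughly 0.08 to 0.16 kg; grasp it across its 36 mm width. The point is its centre, 18 mm above its underside; z up.
- driverstand: Bystander, loose: mahogany stand 55 mm (x) by 170 mm (y) holding six upright screwdrivers with coloured ends, 116 mm high in all. Origin at the centre of its underside.
- holder: Bystander, loose: steel movement holder with cam lock, 90 mm (x) by 70 mm (y), 52 mm high. Origin at the centre of its underside.
- watchdome: Bystander, loose, fragile: pocket watch under a glass dome on a round wooden foot, 96 mm in diameter, 107 mm high. Origin at the centre of its underside.

How it is judged:
On the way, in this order (a step that is already met when the one before it is completed fails the run):
1. the spring bar tool lies flat and lengthwise in the tray, let go (x of springtool_center in the frame of tray between -0.026 and 0.026 m and y of springtool_center in the frame of tray between -0.045 and 0.045 m and z of springtool_center in the frame of tray below 0.019 m and angle between springtool_center's own x axis and vertical between 1.5 and 1.64 rad and angle between the x axis of springtool_center and the x axis of tray, either way round below 0.35 rad and contact force between the fingers and springtool below 0.1 N), for 0.2 s.
2. the blue case rests centred and square on the mahogany case, let go (x of midcase_center in the frame of bigcase_center between -0.014 and 0.014 m and y of midcase_center in the frame of bigcase_center between -0.014 and 0.014 m and z of midcase_center in the frame of bigcase_center between 0.036 and 0.044 m and angle between the x axis of midcase_center and the x axis of bigcase_center, either way round below 0.15 rad and angle between midcase_center's own z axis and vertical below 0.05 rad and contact force between the fingers and midcase below 0.1 N), for 0.2 s.
3. the yellow case rests centred and square on the blue case, let go (all of step 2 and x of smallcase_center in the frame of midcase_center between -0.014 and 0.014 m and y of smallcase_center in the frame of midcase_center between -0.0085 and 0.0085 m and z of smallcase_center in the frame of midcase_center between 0.034 and 0.042 m and angle between the x axis of smallcase_center and the x axis of midcase_center, either way round below 0.13 rad and angle between smallcase_center's own z axis and vertical below 0.05 rad and contact force between the fingers and smallcase below 0.1 N), for 0.2 s.
At the end, for the whole second after the job is handed in: Tool flat in the tray (middle within 26 mm along, 45 mm across, 0.35 rad of lengthwise). Blue case resting on the mahogany lid within 14 mm of centre both ways and 0.15 rad; yellow on the blue lid within 14 mm along, 8.5 mm across, 0.13 rad. All let go and still (all of step 1 and all of step 3 and linear speed of each of springtool, midcase, smallcase, bigcase below 0.01 m/s); the robot touches nothing.
It fails at once if the blue case is dropped from more than about 25 mm above the mahogany lid's height (contact force between midcase and anything else below 0.01 N and height (world z) of midcase_center above 0.085 m).
It fails at once if the yellow case is dropped from more than about 25 mm above the blue lid's height in the stack (contact force between smallcase and anything else below 0.01 N and height (world z) of smallcase_center above 0.123 m).
It fails at once if the mahogany case is shifted by more than 40 mm (distance of bigcase_center from where it was at the start of the episode above 0.04 m).
It fails at once if the glass-domed watch is disturbed (moved more than 15 mm or tipped) (distance of watchdome from where it was at the start of the episode above 0.015 m or angle between watchdome's own z axis and vertical above 0.2 rad).
It fails at once if the screwdriver stand or the movement holder is moved by more than 20 mm (distance of any of driverstand, holder from where it was at the start of the episode above 0.02 m).
It also fails if it takes over 72 s, if anything falls off the work surface, if the arm or the gripper's body presses on something with over 40 N, if the wrist force passes 120 N, or if a joint passes its speed limit or range.

## Working session

There is one attempt and no reset: what is moved stays moved. The work goes in short steps, each a Python script; the robot and the scene stay as the last script left them, time stands still between calls to the robot, and variables do not carry over. Pictures are saved under pics/ and viewed, at most 10 in all, crops included, and the job is handed in when it is done.

```bash
ls; mkdir -p pics
python3 - <<'E'
from plant import r,hand,solver,capture,ticket,telemetry as t
import numpy as np,cv2
for n in("scene","top"):
    c=capture(n); cv2.imwrite(f"pics/{n}0.png",c["image"][:,:,::-1]); np.savez(f"{n}0.npz",**c)
    print(n,c["camera_matrix"].tolist(),c["world_from_camera"].round(3).tolist(),[k for k in c],(c["depth"]>0).mean())
print(t.current_time(),t.current_orientation(),t.current_tcp_pos(),r.grip_point_offset)
E
```

```text
pics
scene [[479.71015786793413, 0.0, 273.7014528804387], [0.0, 479.71015786793413, 206.8714174998118], [0.0, 0.0, 1.0]] [[-0.298, -0.634, 0.714, 1.421], [0.955, -0.202, 0.219, 0.209], [0.005, 0.746, 0.665, 0.832], [0.0, 0.0, 0.0, 1.0]] ['image', 'depth', 'camera_matrix', 'world_from_camera'] 0.996109693877551
top [[498.7070318144352, 0.0, 280.95762895978004], [0.0, 498.7070318144352, 219.50847047876096], [0.0, 0.0, 1.0]] [[0.062, 0.975, -0.212, 0.322], [-0.998, 0.06, -0.014, -0.031], [-0.001, 0.212, 0.977, 1.389], [0.0, 0.0, 0.0, 1.0]] ['image', 'depth', 'camera_matrix', 'world_from_camera'] 0.9959906462585034
0.1 [-3.10732055e+00 -4.51915514e-01  5.66346345e-04] [ 0.19208302 -0.64655234  0.23043406] 0.0187
```

View pics/top0.png

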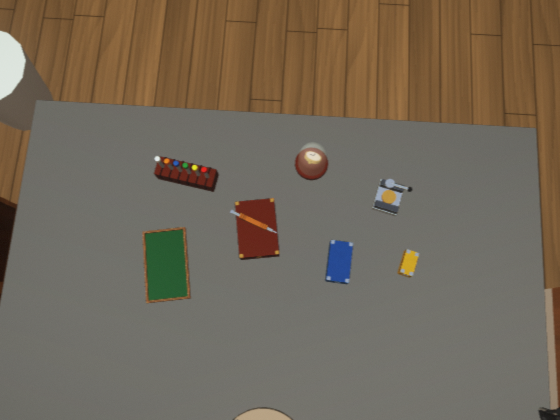

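View pics/scene0.png

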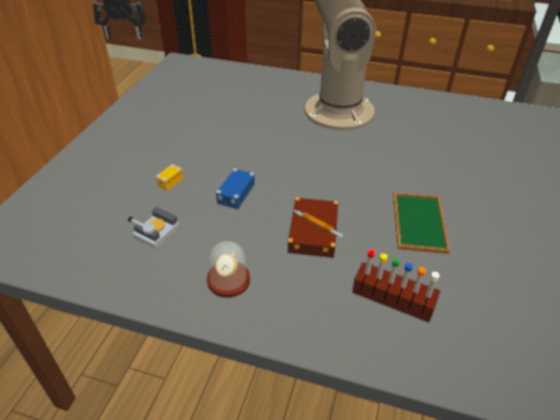

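The top view shows the tray at (166,265), mahogany case (257,228) with the tool across it at (254,222), blue (340,262), yellow (409,263), stand (186,172), dome (312,162) and holder (389,197). The scene view agrees. Next I measure each one from both views.

```bash
cat > h.py <<'E'
import numpy as np,cv2
from scipy.spatial.transform import Rotation as R
def cloud(c):
    K=c["camera_matrix"];d=c["depth"];v,u=np.mgrid[:d.shape[0],:d.shape[1]]
    p=np.stack([(u-K[0,2])/K[0,0]*d,-(v-K[1,2])/K[1,1]*d,-d],-1)
    T=c["world_from_camera"];return p@T[:3,:3].T+T[:3,3]
# hue lo,hi, smin, vmin
COL=dict(tool=(5,16,150,120),tray=(50,75,100,40),big=(0,8,150,50),blue=(108,125,130,60),yellow=(20,32,150,120))
def rect(pts):
    (cx,cy),(w,h),a=cv2.minAreaRect((pts*1000).astype(np.float32))
    if w<h:w,h,a=h,w,a+90
    return np.array([cx,cy,w,h])/1000,(np.radians(a)+np.pi/2)%np.pi-np.pi/2   # centre,size, yaw of long axis
def find(c,name,zlo,zhi,near=None,rad=.15):
    P=cloud(c);H=cv2.cvtColor(c["image"],cv2.COLOR_RGB2HSV);a,b,s,v=COL[name]
    m=(H[...,0]>=a)&(H[...,0]<=b)&(H[...,1]>=s)&(H[...,2]>=v)&(P[...,2]>zlo)&(P[...,2]<zhi)&(c["depth"]>0)&(abs(P[...,1])<.7)
    if near is not None:m&=np.hypot(P[...,0]-near[0],P[...,1]-near[1])<rad
    m=m.astype(np.uint8)
    n,l,st,_=cv2.connectedComponentsWithStats(m,connectivity=8)
    k=1+np.argmax(st[1:,4]);q=P[l==k]
    x,yaw=rect(q[:,:2]);return x,yaw,np.median(q[:,2]),len(q),q
E
python3 - <<'E'
from h import *
for n in("top","scene"):
    c=dict(np.load(n+"0.npz"))
    P=cloud(c); print(n,"bench z",np.median(P[...,2][150:350,100:450]))
    for k,lo,hi in(("tool",.035,.07),("tray",-.005,.02),("big",.034,.046),("blue",.034,.046),("yellow",.03,.042)):
        try:
            x,yaw,z,N,q=find(c,k,lo,hi);print(k,x.round(4),"yaw",round(yaw,3),"z",round(z,4),N)
        except Exception as e:print(k,e)
    for lo,hi,s in((.02,.15,"obst"),):
        m=((P[...,2]>lo)&(P[...,2]<hi)&(P[...,0]>.3)&(abs(P[...,1])<.6)).astype(np.uint8)
        nn,l,st,_=cv2.connectedComponentsWithStats(m)
        for i in range(1,nn):
            if st[i,4]>60:
                q=P[l==i];x,y=rect(q[:,:2]);print("  comp",x.round(3),round(y,2),"zmax",q[:,2].max().round(3),st[i,4])
E
```

```text
top bench z 0.0009460165287279443
tool [0.6044 0.0648 0.0834 0.0174] yaw 1.187 z 0.0538 150
tray [0.476  0.3013 0.1867 0.1072] yaw 0.185 z 0.0065 2495
big [0.5664 0.051  0.1152 0.1058] yaw 0.163 z 0.0402 1085
blue [ 0.5097 -0.1767  0.111   0.0617] yaw -0.081 z 0.0403 819
yellow [ 0.5186 -0.3668  0.0678  0.0358] yaw -0.284 z 0.0363 251
  comp [ 0.789 -0.087  0.079  0.078] 0.37 zmax 0.111 783
  comp [0.734 0.267 0.171 0.058] 1.4 zmax 0.124 1323
  comp [ 0.701 -0.316  0.089  0.087] 1.26 zmax 0.055 628
  comp [0.588 0.061 0.163 0.122] 0.17 zmax 0.061 2312
  comp [ 0.51  -0.176  0.113  0.063] -0.08 zmax 0.049 966
  comp [ 0.518 -0.366  0.069  0.037] -0.28 zmax 0.043 365
scene bench z 0.0013586389322521875
tool [0.644  0.0545 0.1173 0.0701] yaw 1.153 z 0.0409 378
tray [0.4746 0.3026 0.1809 0.1044] yaw 0.173 z 0.0075 1959
big [0.6392 0.0462 0.1319 0.0793] yaw 1.156 z 0.0408 768
blue [ 0.5206 -0.2053  0.0377  0.0033] yaw -0.066 z 0.0407 10
yellow [ 0.5211 -0.3675  0.0651  0.0372] yaw -0.274 z 0.0365 177
  comp [ 0.518 -0.367  0.072  0.039] -0.31 zmax 0.041 334
  comp [ 0.511 -0.177  0.118  0.064] -0.05 zmax 0.046 857
  comp [0.588 0.061 0.165 0.124] 0.16 zmax 0.059 2399
  comp [ 0.704 -0.316  0.088  0.087] -0.28 zmax 0.053 770
  comp [ 0.798 -0.086  0.076  0.074] -0.16 zmax 0.11 1534
  comp [0.735 0.266 0.171 0.061] 1.38 zmax 0.12 3011
```

Both views agree to about 2 mm, and the heights and sizes match the text. Next I move the tool.

```bash
cat > m.py <<'E'
from h import *
from plant import r,hand,solver,capture,ticket,telemetry as t
def rv(psi):return (R.from_euler('z',psi)*R.from_euler('x',np.pi)).as_rotvec()
def go(x,y,z,psi):
    """joint move above a place; of the two equivalent grasps takes the nearer"""
    q0=np.array(t.current_qpos());best=None
    for p in(psi,psi+np.pi):
        q=solver.solve_ik([x,y,z],rv(p))
        if q is not None and abs(q[6])<2.8 and(best is None or abs(np.array(q)-q0).max()<best[0]):best=(abs(np.array(q)-q0).max(),q,p)
    r.movej(best[1]);return best[2]
def st(s):print(s,"t",round(t.current_time(),2),"tcp",np.round(t.current_tcp_pos(),4),"gap",round(t.current_finger_gap(),3),"F",np.round(t.current_force(),1),"ff",np.round(t.current_finger_force(),1))
E
python3 - <<'E'
from m import *
X,Y,P=.604,.0645,1.187
go(X,Y,.14,P);hand.grip(.6)
st("above")
r.move_l([X,Y,.045],speed=.08);st("down")
hand.grip(0,30);st("grip")
r.move_l([X,Y,.15]);st("lift")
c=capture("wrist");cv2.imwrite("pics/w1.png",c["image"][:,:,::-1])
E
```

```text
above t 3.44 tcp [0.604  0.0645 0.14  ] gap 0.604 F [ 0.9 -0.1  0.1] ff 0.0
down t 4.78 tcp [0.6044 0.0646 0.0456] gap 0.6 F [-0.5  0.   0. ] ff 0.0
grip t 5.21 tcp [0.6043 0.0645 0.0454] gap 0.151 F [ 0.2 -0.2  3. ] ff 30.8
lift t 6.06 tcp [0.6032 0.0641 0.1489] gap 0.156 F [ 1.   0.6 -1.4] ff 30.3
```

View pics/w1.png

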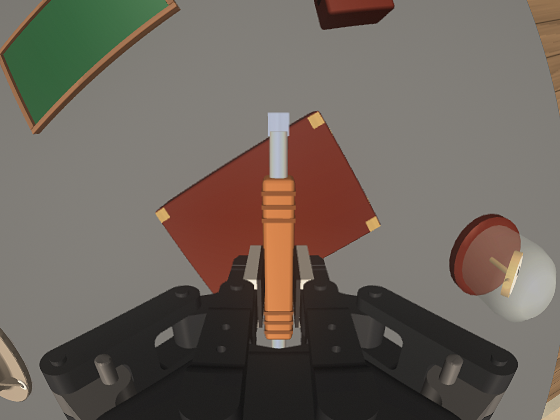

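The tool is held squarely, with the handle running (278,180)–(278,335), midway between the pads. The lid below is clear. Now I place it in the tray and then measure the mahogany case.

Run:
```python
from m import *
X,Y,P=.4755,.302,.18
go(X,Y,.12,P);st("above")
r.move_l([X,Y,.030],speed=.12)
r.move_l([X,Y,.0125],speed=.04);st("down")
hand.grip(.4);st("open")
r.move_l([X,Y,.16]);st("up")
for n in("top","scene"):
    c=capture(n);np.savez(n+"1.npz",**c);cv2.imwrite(f"pics/{n}1.png",c["image"][:,:,::-1])
    for k,lo,hi,near in(("tool",.012,.03,(X,Y)),("big",.033,.047,(.588,.061)),("blue",.03,.047,(.51,-.177)),("yellow",.028,.043,(.518,-.367))):
        try:
            x,yaw,z,N,q=find(c,k,lo,hi,near);print(n,k,x.round(4),"yaw",round(yaw,3),"z",round(z,4),N)
        except Exception as e:print(n,k,e)
    Pc=cloud(c);m=(Pc[...,2]>.033)&(Pc[...,2]<.047)&(np.hypot(Pc[...,0]-.588,Pc[...,1]-.061)<.12)
    x,y=rect(Pc[m][:,:2]);print(n,"lid any colour",x.round(4),round(y,3),np.median(Pc[m][:,2]))
```

```text
above t 7.35 tcp [0.4761 0.3011 0.1195] gap 0.148 F [ 0.3 -0.5 -1.2] ff 30.3
down t 8.84 tcp [0.4754 0.3021 0.0124] gap 0.152 F [ 0.7  0.2 -2.3] ff 30.3
open t 9.18 tcp [0.4756 0.3022 0.0127] gap 0.4 F [ 0.1  0.4 -0.3] ff 0.0
up t 10.31 tcp [0.4751 0.3014 0.159 ] gap 0.404 F [ 0.2 -0.2  0.1] ff 0.0
top tool [0.5759 0.2596 0.0051 0.002 ] yaw 0.858 z 0.0149 4
top big [0.5887 0.0545 0.1586 0.1061] yaw 0.157 z 0.0402 1983
top blue [ 0.511  -0.1764  0.1091  0.0613] yaw -0.062 z 0.0403 812
top yellow [ 0.5184 -0.3671  0.0672  0.0373] yaw -0.312 z 0.0366 251
top lid any colour [0.5894 0.0559 0.1607 0.1101] 0.159 0.0402039104574492
scene tool [0.505  0.3016 0.0289 0.01  ] yaw 0.595 z 0.0205 19
scene big [0.5925 0.0554 0.1578 0.1047] yaw 0.155 z 0.041 1763
scene blue [ 0.5155 -0.2039  0.0895  0.0098] yaw 0.048 z 0.0411 23
scene yellow [ 0.5204 -0.367   0.0678  0.0389] yaw -0.272 z 0.0361 187
scene lid any colour [0.5891 0.0542 0.1649 0.11  ] 0.16 0.040869519830439294
```

View pics/scene1.png

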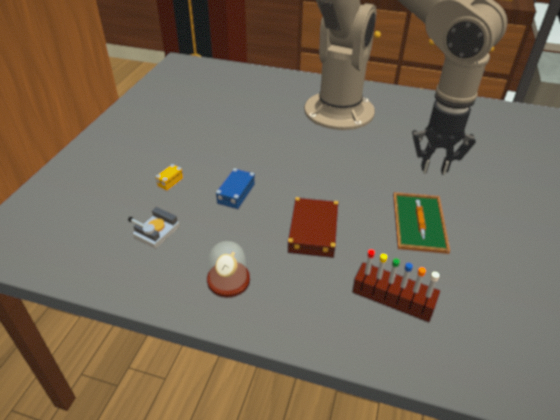

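The tool lies flat and lengthwise in the tray at (421,220), and the lid at (315,225) is clear. Next is the blue case.

Run:
```python
from m import *
X,Y,P=.5105,-.177,-.07
go(X,Y,.16,P);hand.grip(1.0)
r.move_l([X,Y,.008],speed=.12);st("down")
hand.grip(0,45);st("grip")
r.move_l([X,Y,.14],speed=.12);st("lift")
X,Y,P=.589,.055,.159
go(X,Y,.14,P);st("above")
r.move_l([X,Y,.062],speed=.1)
r.move_l([X,Y,.0492],speed=.03);st("down")
r.sleep(.2);st("settled")
c=capture("scene");cv2.imwrite("pics/scene2.png",c["image"][:,:,::-1][100:300,200:440].repeat(3,0).repeat(3,1))
```

```text
down t 14.13 tcp [ 0.511  -0.1771  0.0087] gap 0.998 F [ 0.3  0.1 -0.6] ff 0.0
grip t 14.48 tcp [ 0.511  -0.1771  0.0088] gap 0.714 F [-1.4 -0.1  6. ] ff 50.2
lift t 15.73 tcp [ 0.5099 -0.177   0.1392] gap 0.716 F [-0.3  0.9 -1.2] ff 49.4
above t 16.7 tcp [0.5889 0.053  0.1393] gap 0.717 F [ 0.2 -0.5 -3.6] ff 49.4
down t 18.21 tcp [0.5889 0.055  0.049 ] gap 0.716 F [-0.6 -0.1 -2.1] ff 49.4
settled t 18.41 tcp [0.589  0.055  0.0492] gap 0.715 F [-0.5 -0.3 -3.1] ff 49.4
```

View pics/scene2.png

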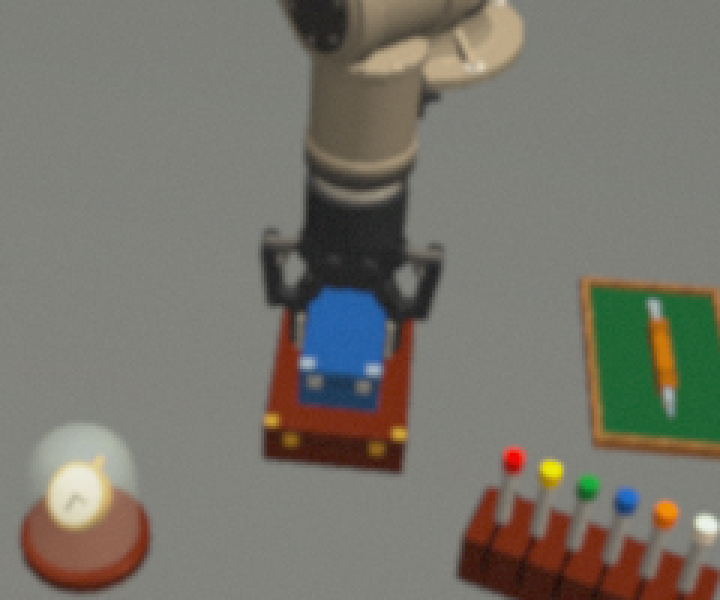

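The blue case (crop (343,350)) sits square over the lid with its weight still on the wrist (−3 N). I lower it by feel until contact, then release and measure.

```bash
cat >> m.py <<'E'
def settle(X,Y,z,lim=2.0,n=8):
    for i in range(n):
        if t.current_force()[2]>lim:break
        z-=.0006;r.move_l([X,Y,z],speed=.01);r.sleep(.1)
    st("settle")
E
python3 - <<'E'
from m import *
X,Y=.589,.055
settle(X,Y,.0492)
hand.grip(1.0);st("open")
r.move_l([X,Y,.18]);st("up")
c=capture("wrist");cv2.imwrite("pics/w2.png",c["image"][:,:,::-1])
go(.519,-.367,.16,-.285)
for n in("top","scene"):
    c=capture(n);np.savez(n+"2.npz",**c)
    Pc=cloud(c)
    for s,lo,hi,nr,rd in(("lid",.033,.047,(.589,.055),.12),("blue top",.072,.09,(.589,.055),.12)):
        m=(Pc[...,2]>lo)&(Pc[...,2]<hi)&(np.hypot(Pc[...,0]-nr[0],Pc[...,1]-nr[1])<rd)
        x,y=rect(Pc[m][:,:2]);print(n,s,x.round(4),round(y,3),np.median(Pc[m][:,2]).round(4))
st("end")
E
```

```text
settle t 19.16 tcp [0.5891 0.0551 0.0488] gap 0.716 F [-2.2 -2.4  7.4] ff 50.6
open t 19.52 tcp [0.5891 0.0551 0.0479] gap 1.002 F [ 0.1  0.2 -0.9] ff 0.0
up t 20.56 tcp [0.5884 0.0546 0.179 ] gap 1.0 F [ 0.  -0.3  0.2] ff 0.0
top lid [0.5886 0.0557 0.1614 0.11  ] 0.159 0.0403
top blue top [0.5878 0.0554 0.1129 0.0622] 0.157 0.0804
scene lid [0.589  0.054  0.1654 0.1102] 0.161 0.0408
scene blue top [0.5881 0.0539 0.1167 0.0619] 0.155 0.0808
end t 22.28 tcp [ 0.5201 -0.3651  0.1603] gap 1.0 F [-0.6  1.  -0.4] ff 0.0
```

The blue case is within 1 mm and about 0.003 rad of the mahogany case, with its top at 80.5 mm. Now the yellow one.

Run:
```python
from m import *
X,Y,P=.519,-.367,-.285
hand.grip(.8)
r.move_l([X,Y,.008],speed=.12);st("down")
hand.grip(0,30);st("grip")
r.move_l([X,Y,.18],speed=.15);st("lift")
X,Y,P=.588,.0547,.156
go(X,Y,.18,P);st("above")
r.move_l([X,Y,.105],speed=.1)
r.move_l([X,Y,.0892],speed=.03);r.sleep(.2);st("down")
c=capture("scene");cv2.imwrite("pics/scene3.png",c["image"][:,:,::-1][100:300,200:440].repeat(3,0).repeat(3,1))
```

```text
down t 24.02 tcp [ 0.5196 -0.3672  0.0089] gap 0.798 F [-0.1  0.1 -0.6] ff 0.0
grip t 24.41 tcp [ 0.5193 -0.3672  0.0086] gap 0.413 F [-0.7 -0.2  4.6] ff 31.7
lift t 25.71 tcp [ 0.5183 -0.3669  0.1788] gap 0.417 F [-0.1  0.2 -2.1] ff 31.1
above t 27.28 tcp [0.5884 0.0527 0.1797] gap 0.416 F [-0.1 -0.3 -1.7] ff 31.0
down t 29.06 tcp [0.5881 0.0547 0.0892] gap 0.413 F [ 0.2 -0.8 -0.5] ff 31.1
```

View pics/scene3.png

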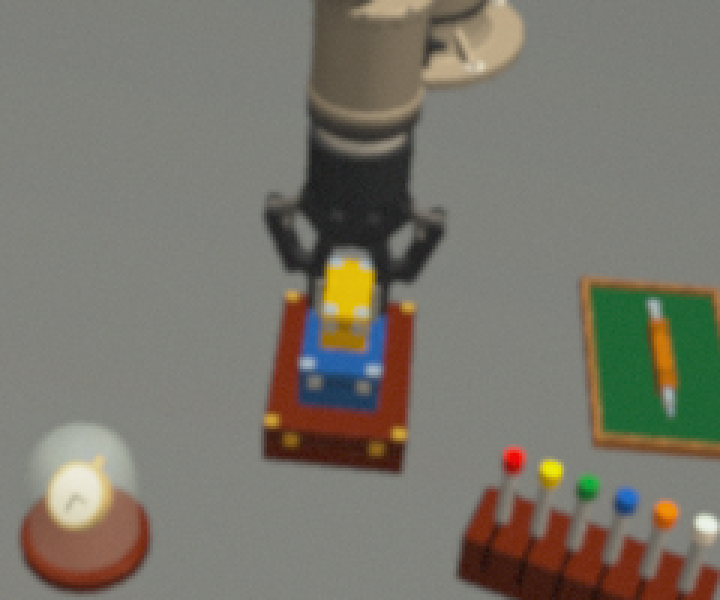

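The yellow case (crop (347,300)) is square over the blue lid and just above it. I lower it by feel, release, retreat and check.

Run:
```python
from m import *
X,Y=.588,.0547
settle(X,Y,.0892,1.5)
hand.grip(.75);st("open")
r.move_l([X,Y,.21],speed=.12)
go(.5,-.25,.25,.156)
for n in("top","scene"):
    c=capture(n);Pc=cloud(c);cv2.imwrite(f"pics/{n}4.png",c["image"][:,:,::-1])
    for s,lo,hi in(("lid",.033,.047),("blue top",.072,.09),("yellow top",.108,.13)):
        m=(Pc[...,2]>lo)&(Pc[...,2]<hi)&(np.hypot(Pc[...,0]-.588,Pc[...,1]-.055)<.12)
        x,y=rect(Pc[m][:,:2]);print(n,s,x.round(4),round(y,3),np.median(Pc[m][:,2]).round(4))
    x,yaw,z,N,q=find(c,"tool",.012,.03,(.476,.302),.1);print(n,"tool",x.round(4),round(yaw,3),z.round(4),N)
st("end")
```

```text
settle t 29.81 tcp [0.588  0.0547 0.0886] gap 0.416 F [-2.4 -1.1  5. ] ff 31.8
open t 30.2 tcp [0.588  0.0547 0.0879] gap 0.75 F [ 0.4  0.2 -0.8] ff 0.0
top lid [0.589  0.0559 0.1613 0.1102] 0.159 0.0402
top blue top [0.5881 0.0553 0.1126 0.062 ] 0.153 0.0804
top yellow top [0.5862 0.0549 0.071  0.0361] 0.161 0.1164
top tool [0.4745 0.3009 0.0791 0.0148] 0.209 0.02 139
scene lid [0.5891 0.054  0.165  0.1101] 0.161 0.0409
scene blue top [0.5895 0.0541 0.1151 0.062 ] 0.154 0.0807
scene yellow top [0.5882 0.0536 0.0713 0.0359] 0.161 0.1167
scene tool [0.4566 0.2961 0.0324 0.0103] 0.117 0.0216 20
end t 32.68 tcp [ 0.5007 -0.2482  0.2501] gap 0.75 F [-0.5  0.8  0.3] ff 0.0
```

View pics/top4.png

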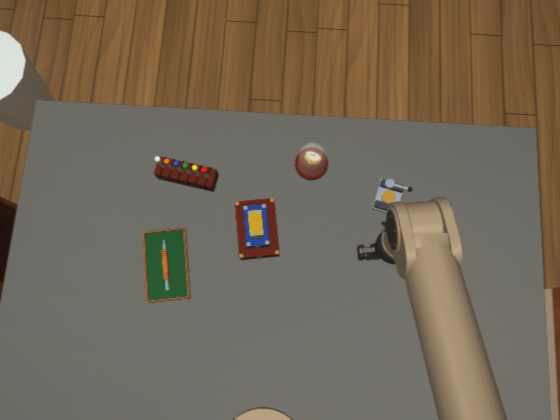

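The stack at (257,225) is centred and square, the tool lies in the tray at (166,265), and the bystanders are unmoved.

```bash
python3 -c "
from plant import ticket;print(ticket.finish_job())"
```

```text
the job is handed in; nothing more can be done
None
```

The job is handed in at about 33 s of the 72 s allowed: the spring bar tool lies flat and lengthwise in the tray, and blue on mahogany and yellow on blue each measured within about 2 mm of centre and 0.01 rad of parallel; the bystanders looked unmoved in the last picture, and no verdict was returned.

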